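# Lock the wire guard onto the bench lamp's bayonet collar

## Task

Fit the wire guard to the bench lamp: lift it by the handle on top, lower it over the bulb without knocking the glass, and turn it lightly on the collar's rim until its three lugs drop into the three open slots. Twist it clockwise (seen from above) under the hooks until all three lugs drop into the locking notches, then tug it lightly upwards to prove that the hooks hold it, let it settle back into the notches and let go. The collar casting is brittle, so feel your way and force nothing, and leave the glass, the carton and the brush where they are.

Things in the scene. Friction and masses are not known exactly. Their poses are not given: they have to be found in the camera images.
- lamp: Bench lamp, fixed: round grey base 130 mm wide, short stem, upright open-topped aluminium collar round a bulb. Origin: centre of the base's underside, on the lamp's vertical axis, z up. Collar: inside diameter 79 mm, outside 89, rim 96 mm and inner floor 58 mm above the origin, all stiff. Three equal bayonet slots, 120 degrees apart, go right through its wall (see rim, seat).
- rim (a point): Centre of the collar's mouth, on the lamp's axis, 96 mm above its origin. The open slots start at the rim, 11.5 mm wide, and go down to a track floor 77 mm above the origin. They are NOT at an exact bearing: the collar ring was screwed up by hand, and one slot's middle lies anywhere within 26 degrees either way of the lamp's +x (as seen from the axis); look for it or feel for it.
- seat (a point): On the lamp's axis, 66 mm above its origin: where the guard's origin is when locked. From each slot's foot a level track (floor at 77 mm) runs clockwise, seen from above, under a hook (underside at 87.5 mm) to an end wall; just before it is the locking notch, 11.5 mm wide, floor at 72 mm, so a 5 mm drop. From slot middle to notch middle is a 36 degree turn.
- bulb: Fragile frosted glass bulb on the lamp's axis inside the collar, 55 mm across at its widest (116 mm above the bench), top 141 mm above the bench. Origin: its foot, 80 mm above the lamp's origin.
- guard: Loose wire guard, 0.2 to 0.35 kg, standing upright, open below. Origin: centre of its underside, on its axis; z up, x towards lug_a. Three lugs, 120 degrees apart. Bottom ring 22 mm high: outside diameter 76 mm (70 at its lower edge, tapering over 5 mm), inside 66. Origin above the lamp's: 71 mm with the lugs on the track floor, 66 in the notches, 73.5 lifted against the hooks. Flat cap, top at 99 mm.
- handle (a point): Middle of the guard's handle, 123 mm above the guard's origin on its axis: a straight level bar along the guard's x, so over lug_a, 60 mm long, 10 mm thick (y), 14 mm high, on two 8 mm posts at x = +-26 mm, 17 mm of free height below the bar.
- lug_a (a point): Square steel lug, 8 mm wide and 8 mm high, sticking out level at the guard's +x to 50 mm from its axis, its centre line 10 mm above the guard's origin. This point: on the centre line, 42 mm from the axis.
- lug_b (a point): The same lug 120 degrees counter-clockwise (from above) of lug_a. Any lug may go in any slot.
- lug_c (a point): The same, 240 degrees counter-clockwise of lug_a.
- tumbler: Bystander: green glass tumbler, 80 mm wide, 85 mm high, standing near the work. Origin: centre of its underside.
- carton: Bystander: small cardboard carton, 70 x 70 x 100 mm high. Origin: centre of its underside.
- brush: Bystander: hand brush lying on the bench. Origin: under its middle.

How it is judged:
By the outcome, as a careful person would: the job done as asked, in the order asked, and still so for the second after the job is handed in, with the robot touching nothing.
It also fails if it takes over 72 s, if anything falls off the work surface, if the arm or the gripper's body presses on something with over 40 N, if the wrist force passes 120 N, or if a joint passes its speed limit or range.

## Robot

A 6-joint arm with a two-finger parallel gripper is mounted at the origin on the work surface. World frame = base frame: x ahead of the robot, y to its left, z up, the work surface at z = 0. Lengths are in mm, angles in degrees, forces in N, time in s.
With the tool pointing down it reaches from about 300 to 850 mm from the base axis. Payload 4.2 kg.
Tool frame: the origin (TCP) lies midway between the tips of the shut fingers; the grasp point (between the pads) lies 19 mm behind it (env.grasp_offset is the distance from the TCP to the grasp point, in mm); z points along the fingers, y is the line along which they close (so a half turn about z gives the same grasp; the last joint's range is limited). The gripper opens to 91 mm and grips with 3 to 60 N. Pads are 32 mm wide; open, the fingers measure 118 mm over their backs; the gripper's body (76 mm by 178 mm) begins 60 mm behind the grasp point.
Start: joints at [-74.656, 18.312, 89.639, -0, 72.044, -1.146], TCP at [163.213, -551.366, 213.976] pointing down, gripper open.
Joint ranges: [-177.97, 177.97], [-48.28, 115.42], [12.27, 149.76], [-77.06, 257.06], [2.81, 150.46], [-146.56, 146.56]. Speed limits (degrees/s): [147.25, 147.25, 180, 180, 180, 180].

## Interface

Orientations are given as [roll, pitch, yaw] about the fixed x, y, z axes, in that order (R = Rz(yaw) Ry(pitch) Rx(roll)).
In Python, from workcell import env, optics gives the robot as it stands. The module is installed in compiled form; this text tells all that it offers.
- The arm moves only by the tool send_rows, never from a script. Its argument "targets" is a list that holds one entry, the list of rows, each a list of 7 numbers: the turn, a rotation vector about the world's x, y, z scaled (see below), then the shift along the world's x, y, z scaled (see below), then the closure, from -1 (fully open) to 1 (shut). In form: [[[rx, ry, rz, x, y, z, gripper], ...]]. A call has 1 to 12 rows; each row shifts and turns the commanded pose from where the row before left it; what a row does not reach is not made up. The controller multiplies each number of a shift by 0.2 m and each number of a turn by pi/2 rad. A row lasts 1/10 s, in which the tool goes at most 50 mm and 8.59 degrees, less where a joint would pass 70% of its speed; a pose out of reach is approached as far as the arm can. A call with a number of a shift or a turn outside -1 to 1 is refused whole. A call with a gripper value outside its range is refused whole. The fingers move at their own pace and stop on an object; "grip_force" is the grip in N (left out, the last holds). Time passes only in rows, so rows that do not move let the fingers close. It gives the time, the measured TCP pose, the force, the opening and the grip force at its end, in the units of the state.
- env.state(): the state, without advancing time (a new reading comes with each control period).
- optics.grab_frame(name): name is "scene" or "side" or "wrist"; returns (picture, depth): 400x640x3 uint8, red, green, blue; 400x640 float32, mm along the optical axis (not along the pixel's ray), 0 where there is no reading.
- optics.camera_info(name): a dict with "camera_matrix" (3x3 intrinsics, pixels), "R" (3x3) and "t" (3): a world point X has camera coordinates R X + t; the wrist camera has in their place "mount" (4x4, takes a point from camera to tool coordinates, whose origin is the TCP and whose axes are the flange's). Camera axes: x right, y down, z forward; pixel columns grow to the right and rows downward; lengths in mm; the calibration is good to about 2 mm. A picture is of the moment at which its call begins: read the wrist's pose just before it. camera_info takes no time and is no camera call.
- env.job_done(): hands the job in; it is judged then, once.
Trained networks look in the newest picture that a camera, given by its name, has taken for a name from the list of things; names that differ only in an ending like _2 or _b are one class to them, and where a whole thing is asked for, a point or a joint stands for the part that bears it (a point fixed in the world has none). Each returns a list of dicts, best first, with "conf" (0 to 1); they miss things now and then, are a little off and sometimes report something else, mostly with a low value. They report only what shows in the picture. A call takes as long as a camera call.
- optics.silhouettes(camera, name): "mask" (400x640 bool, what is visible of it) and "at" ([column, row] in pixels, amid what is visible of it).
- optics.place_of(camera, name): "at" ([column, row] in pixels: a listed point, or the origin of a listed thing).
The state is a dict: "time_s": time; "qpos": joint angles; "qvel": joint speeds; "effort": joint torques, N m; "ee_pos": TCP position; "ee_rot": TCP orientation; "force": force on the tool from outside, world axes, zero at the start; "torque": the same for the moment, N m; "gripper_width": finger opening in mm; "gripper_force": force on a finger pad.
Only numpy, scipy, OpenCV 4.12 (cv2) and the standard library are available. Lean on these libraries where they do the work, as an engineer would, in place of code of your own. Each camera call takes 0.05 s, during which the arm holds its last target. There are 200 camera calls.

## Working session

There is one attempt and no reset: what is moved stays moved. The work goes in short steps, Python scripts to look and compute and a tool call to move; the robot and the scene stay as the last step left them, time stands still between calls to the robot, and variables do not carry over. Pictures are saved under pics/ and viewed, at most 10 in all, crops included, and the job is handed in when it is done.

Besides the shell and the picture viewer there is one more tool, called after "Call:" in YAML: its name, and indented under it one key for each argument. send_rows: Moves the arm, as the interface text tells. Its arguments: {"type":"object","properties":{"targets":{"type":"array"},"grip_force":{"type":"number"}},"required":["targets"]}

```bash
mkdir -p pics; cat > h.py <<'E'
import numpy as np, cv2
from workcell import env, optics
from scipy.spatial.transform import Rotation as Ro
def cam(n, st=None):
    c=optics.camera_info(n); K=np.array(c["camera_matrix"])
    if n=="wrist":
        st=st or env.state(); M=np.array(c["mount"])
        T=np.eye(4); T[:3,:3]=Ro.from_euler('xyz',st["ee_rot"],degrees=True).as_matrix(); T[:3,3]=st["ee_pos"]
        W=np.linalg.inv(T@M); return K,W[:3,:3],W[:3,3]
    return K,np.array(c["R"]),np.array(c["t"])
def ray(c,uv):
    K,R,t=c; d=R.T@np.linalg.inv(K)@np.array([uv[0],uv[1],1.]); return -R.T@t,d
def atz(c,uv,z):
    o,d=ray(c,uv); return o+d*(z-o[2])/d[2]
def proj(c,X):
    K,R,t=c; p=K@(R@np.asarray(X,float)+t); return p[:2]/p[2]
def cloud(c,depth,mask=None):
    K,R,t=c; m=depth>0
    if mask is not None: m&=mask
    v,u=np.nonzero(m); d=depth[v,u]
    P=np.linalg.inv(K)@np.vstack([u,v,np.ones_like(u)])*d
    return (R.T@(P-t[:,None])).T,u,v
def save(n,im): cv2.imwrite("pics/"+n,cv2.cvtColor(im,cv2.COLOR_RGB2BGR))
E
cat > a.py <<'E'
from h import *
print(env.state())
for n in("scene","side","wrist"):
    st=env.state(); im,d=optics.grab_frame(n); c=cam(n,st); save(n+"0.png",im); np.savez(n+"0.npz",im=im,d=d)
    print(n,"campos",(-c[1].T@c[2]).round())
    for o in("lamp","rim","seat","bulb","guard","handle","lug_a","tumbler","carton","brush"):
        z=dict(rim=96,seat=66,bulb=80,handle=123,lug_a=10).get(o,0)
        for r in optics.place_of(n,o)[:3]:
            print(n,o,round(r["conf"],2),np.round(r["at"]),atz(c,r["at"],z).round(1)[:2])
E
python3 a.py
python3 -c "
import cv2,numpy as np
a=cv2.imread('pics/scene0.png');b=cv2.imread('pics/side0.png')
cv2.imwrite('pics/both.png',cv2.resize(np.vstack([a,b]),(480,600)))"
```

```text
{'time_s': 0.0, 'qpos': array([-7.46578488e+01,  1.83513314e+01,  8.97070452e+01, -2.53890955e-03,
        7.20430789e+01, -1.14412492e+00]), 'qvel': array([-0.06031556,  0.02804555, -0.01009282,  0.04237548, -0.07851992,
        0.06455415]), 'effort': array([-1.23708476e-03, -4.12466705e+01, -2.31975138e+01,  7.26097589e-02,
        4.54097602e-02, -1.43016755e-04]), 'ee_pos': array([ 163.04670583, -550.86908726,  213.11905264]), 'ee_rot': array([-1.79898517e+02,  3.87561832e-04,  1.64870613e+01]), 'force': array([-0.54364307, -0.90756259,  1.07841395]), 'torque': array([0.056263  , 0.01303082, 0.03104671]), 'gripper_force': 0.0, 'gripper_width': 90.80283967665773}
scene campos [ 897.  578. 1072.]
scene lamp 0.78 [311. 167.] [ 531.3 -184.2]
scene lamp 0.68 [365. 271.] [563.8 200.1]
scene rim 0.72 [288. 126.] [ 554. -289.]
scene rim 0.6 [313. 147.] [ 525.8 -178.8]
scene seat 0.92 [310. 150.] [ 526.4 -194. ]
scene seat 0.15 [286. 128.] [ 551.3 -313. ]
scene bulb 0.49 [313. 152.] [ 526.5 -175.3]
scene guard 0.57 [368. 274.] [558.6 210.7]
scene handle 0.74 [367. 247.] [563.4 190.6]
sce
[... 269 characters left out ...]
mpos [ 505. 1007.  883.]
side lamp 0.78 [347. 191.] [ 517.5 -171. ]
side lamp 0.72 [344. 163.] [ 532.4 -328.1]
side rim 0.77 [344. 165.] [ 526.2 -169.2]
side seat 0.97 [339. 173.] [ 542.1 -172.1]
side bulb 0.71 [346. 166.] [ 522.  -189.1]
side guard 0.77 [324. 281.] [562.8 204. ]
side guard 0.17 [345. 335.] [504.9 357.4]
side handle 0.64 [322. 243.] [566.9 198.1]
side handle 0.49 [347. 154.] [ 520.5 -189.8]
side lug_a 0.91 [309. 279.] [597.9 207.7]
side lug_a 0.91 [330. 265.] [549.5 157.3]
side lug_a 0.73 [334. 287.] [536.  231.1]
side tumbler 0.75 [275. 219.] [717.  -23.6]
side carton 0.56 [343. 336.] [509.5 360.6]
side brush 0.89 [347. 156.] [ 522.3 -369.6]
wrist campos [ 240. -528.  384.]
```

View pics/both.png

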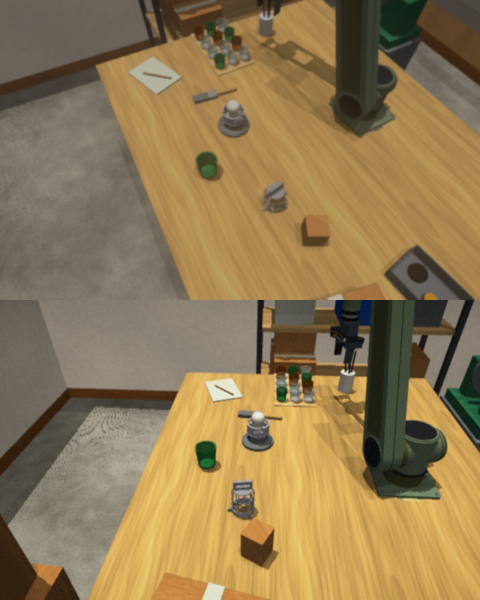

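```bash
python3 - <<'E'
from h import *
c=optics.camera_info("wrist");print(np.round(c["mount"],3),c["camera_matrix"])
for n in("scene","side"):
    D=np.load(n+"0.npz");P,u,v=cloud(cam(n),D["d"])
    for nm,ctr,r,zr in(("bulbtop",(525,-180),60,(110,150)),("base",(525,-180),90,(5,25)),("guardtop",(563,198),60,(112,140)),("guardlow",(563,198),70,(5,108)),("tum",(720,-30),70,(60,95))):
        m=(np.hypot(P[:,0]-ctr[0],P[:,1]-ctr[1])<r)&(P[:,2]>zr[0])&(P[:,2]<zr[1]);Q=P[m]
        if m.sum()>3: print(n,nm,m.sum(),Q.min(0).round(),Q.max(0).round(),Q.mean(0).round(),np.linalg.eigh(np.cov(Q[:,:2].T)))
E
```

```text
[[ 1.00000e-03 -9.60000e-01 -2.81000e-01  8.00640e+01]
 [ 1.00000e+00  1.00000e-03 -1.00000e-03 -2.28000e-01]
 [ 1.00000e-03 -2.81000e-01  9.60000e-01 -1.70145e+02]
 [ 0.00000e+00  0.00000e+00  0.00000e+00  1.00000e+00]] [[294.60002861   0.         319.00400846]
 [  0.         294.60002861 203.95325682]
 [  0.           0.           1.        ]]
scene bulbtop 249 [ 505. -204.  110.] [ 558. -155.  141.] [ 535. -174.  129.] EighResult(eigenvalues=array([127.4999099, 181.219147 ]), eigenvectors=array([[-0.47400196, -0.88052379],
       [-0.88052379,  0.47400196]]))
scene base 623 [ 455. -245.    5.] [ 595. -118.   25.] [ 543. -156.   17.] EighResult(eigenvalues=array([ 541.24805921, 1401.91034879]), eigenvectors=array([[-0.40859676, -0.91271501],
       [-0.91271501,  0.40859676]]))
scene guardtop 128 [537. 189. 112.] [596. 207. 132.] [567. 199. 126.] EighResult(eigenvalues=array([  9.87823609, 333.55371578]), eigenvectors=array([[ 0.17041965, -0.98537158],
       [-0.98537158, -0.17041965]]))
scene guardlow 688 [529. 162.   5.] [614. 237. 108.] [572. 208.  68.] EighResult(eigenvalues=a
[... 710 characters left out ...]
 0.03774176, -0.99928753],
       [-0.99928753, -0.03774176]]))
side guardtop 180 [534. 189. 112.] [592. 211. 131.] [563. 201. 124.] EighResult(eigenvalues=array([  8.80817796, 317.97470562]), eigenvectors=array([[ 0.19102029, -0.98158609],
       [-0.98158609, -0.19102029]]))
side guardlow 944 [527. 152.   5.] [613. 239. 108.] [563. 209.  55.] EighResult(eigenvalues=array([447.07440569, 492.70485895]), eigenvectors=array([[-0.68991684, -0.72388863],
       [-0.72388863,  0.68991684]]))
side tum 404 [678. -64.  60.] [756.  16.  87.] [717. -25.  74.] EighResult(eigenvalues=array([482.09735312, 844.70519254]), eigenvectors=array([[-0.97795398, -0.20882052],
       [-0.20882052,  0.97795398]]))
```

Call:
send_rows:
  targets:
    - [[0,0,-0.005,0.153,0.155,0.02,-1],[0,0,-0.005,0.153,0.155,0.02,-1],[0,0,-0.005,0.153,0.155,0.02,-1],[0,0,-0.005,0.153,0.155,0.02,-1],[0,0,-0.005,0.153,0.155,0.02,-1],[0,0,-0.005,0.153,0.155,0.02,-1],[0,0,-0.005,0.153,0.155,0.02,-1],[0,0,-0.005,0.153,0.155,0.02,-1],[0,0,-0.005,0.153,0.155,0.02,-1],[0,0,-0.005,0.153,0.155,0.02,-1],[0,0,-0.005,0.153,0.155,0.02,-1],[0,0,-0.005,0.153,0.155,0.02,-1]]

```text
time_s: 2.85
ee_pos: [531.5, -177.9, 262.3]
ee_rot: [180.0, -0.0, 11.1]
force: [-0.6, -0.8, -0.1]
gripper_width: 91.5
gripper_force: 0.0
```

Call:
send_rows:
  targets:
    - [[0,0,0,0,0,0,-1],[0,0,0,0,0,0,-1],[0,0,0,0,0,0,-1]]

```text
time_s: 3.15
ee_pos: [529.7, -179.9, 261.8]
ee_rot: [180.0, 0.1, 11.1]
force: [0.4, -0.3, 0.7]
gripper_width: 91.2
gripper_force: 0.0
```

```bash
cat > w.py <<'E'
from h import *
import sys
tag=sys.argv[1]; names=sys.argv[2:]
st=env.state(); im,d=optics.grab_frame("wrist"); c=cam("wrist",st)
np.savez(tag+".npz",im=im,d=d,R=c[1],t=c[2],K=c[0]); save(tag+".png",cv2.resize(im,None,fx=1.25,fy=1.25,interpolation=cv2.INTER_CUBIC))
print(st["time_s"],st["ee_pos"],st["ee_rot"],st["force"])
Z=dict(rim=96,seat=66,bulb=80,handle=123,lug_a=10,lug_b=10,lug_c=10)
for o in names:
    for r in optics.place_of("wrist",o)[:3]:
        print(o,round(r["conf"],2),np.round(r["at"]),atz(c,r["at"],Z.get(o,0)).round(1)[:2])
E
python3 w.py lampw lamp rim seat bulb
```

```text
3.15 [ 529.68718949 -179.93449594  261.79415774] [1.79989708e+02 5.05296272e-02 1.10585364e+01] [ 0.42886441 -0.31189239  0.65169077]
lamp 0.71 [323. 174.] [ 530.1 -185.3]
lamp 0.29 [322. 186.] [ 512.7 -187.4]
seat 0.94 [322. 182.] [ 531.8 -183.3]
seat 0.55 [40. 66.] [601.6 158.4]
bulb 0.8 [324. 188.] [ 528.1 -186.2]
bulb 0.69 [ 27. 114.] [547.2 164.2]
```

View pics/lampw.png

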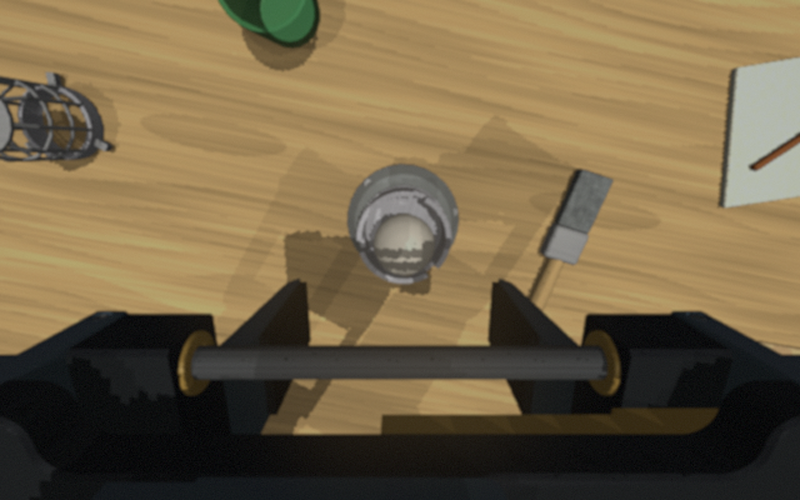

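```bash
python3 - <<'E'
from h import *
from scipy.optimize import least_squares
D=np.load("lampw.npz"); c=(D["K"],D["R"],D["t"]); P,u,v=cloud(c,D["d"])
r=np.hypot(P[:,0]-531,P[:,1]+181)
def fit(Q,R,name):
    f=lambda p:np.hypot(Q[:,0]-p[0],Q[:,1]-p[1])-R
    s=least_squares(f,[531,-181],loss="soft_l1"); print(name,len(Q),s.x.round(2),np.abs(f(s.x)).mean().round(2), Q[:,2].mean().round(1)); return s.x
Q=P[(r<55)&(P[:,2]>93)&(P[:,2]<99)&(r>33)]; ce=fit(Q,42,"rim")
Q=P[(r<30)&(P[:,2]>118)]; s=least_squares(lambda p:np.linalg.norm(Q-p,axis=1)-27.5,[531,-181,113],loss="soft_l1"); print("bulb",len(Q),s.x.round(1))
h=np.histogram(P[(r<75)][:,2],bins=np.arange(-4,150,4)); print(list(zip(h[1].astype(int),h[0])))
# rectified top view at plane z=96, 4px/mm
n=300; g=np.mgrid[-60:60:n*1j,-60:60:n*1j]; X=531+g[1]; Y=-181-g[0]
def rect(z):
    W=np.stack([X,Y,np.full_like(X,z)],-1)@c[1].T+c[2]; p=W@c[0].T
    return cv2.remap(D["im"],(p[...,0]/p[...,2]).astype(np.float32),(p[...,1]/p[...,2]).astype(np.float32),cv2.INTER_CUBIC)
a=rect(96); 
# polar map r 30..60 at z=96 + depth-height polar
th=np.deg2rad(np.arange(0,360,1.)); 
def polar(z,rr):
    T,Rr=np.meshgrid(th,rr); W=np.stack([ce[0]+Rr*np.cos(T),ce[1]+Rr*np.sin(T),np.full_like(T,z)],-1)@c[1].T+c[2]; p=W@c[0].T
    return cv2.remap(D["im"],(p[...,0]/p[...,2]).astype(np.float32),(p[...,1]/p[...,2]).astype(np.float32),cv2.INTER_CUBIC)
pol=cv2.resize(polar(96,np.arange(50,30,-.25)),(720,160))
im=D["im"]; x0,y0=270,120
crop=cv2.resize(im[y0:y0+115,x0:x0+115],(360,360),interpolation=cv2.INTER_CUBIC); a=cv2.resize(a,(360,360))
out=np.vstack([np.hstack([crop,a]),pol]); save("lampz.png",out)
ph=np.rad2deg(np.arctan2(P[:,1]-ce[1],P[:,0]-ce[0]))%360; rr=np.hypot(P[:,0]-ce[0],P[:,1]-ce[1])
m=(rr>39)&(rr<45.5)&(P[:,2]>60)
print([(k*5,int((m&(ph//5==k)).sum()),P[m&(ph//5==k)][:,2].max().round() if (m&(ph//5==k)).any() else 0) for k in range(72)])
E
```

```text
rim 858 [ 528.7  -184.48] 1.34 95.2
bulb 11647 [ 535.3 -179.2  362.4]
[(np.int64(-4), np.int64(1287)), (np.int64(0), np.int64(318)), (np.int64(4), np.int64(6)), (np.int64(8), np.int64(140)), (np.int64(12), np.int64(583)), (np.int64(16), np.int64(876)), (np.int64(20), np.int64(359)), (np.int64(24), np.int64(0)), (np.int64(28), np.int64(0)), (np.int64(32), np.int64(0)), (np.int64(36), np.int64(0)), (np.int64(40), np.int64(0)), (np.int64(44), np.int64(0)), (np.int64(48), np.int64(5)), (np.int64(52), np.int64(56)), (np.int64(56), np.int64(1131)), (np.int64(60), np.int64(49)), (np.int64(64), np.int64(50)), (np.int64(68), np.int64(64)), (np.int64(72), np.int64(100)), (np.int64(76), np.int64(134)), (np.int64(80), np.int64(63)), (np.int64(84), np.int64(75)), (np.int64(88), np.int64(103)), (np.int64(92), np.int64(747)), (np.int64(96), np.int64(138)), (np.int64(100), np.int64(0)), (np.int64(104), np.int64(0)), (np.int64(108), np.int64(0)), (np.int64(112), np.int64(12)), (np.int64(116), np.int64(67)), (np.int64(120), np.int64(102)), (np.int64(124), np.int64(232)), (np.int64(128), np.int64(287))
[... 1541 characters left out ...]
(245, 31, np.float64(97.0)), (250, 29, np.float64(96.0)), (255, 27, np.float64(97.0)), (260, 82, np.float64(317.0)), (265, 194, np.float64(321.0)), (270, 232, np.float64(326.0)), (275, 275, np.float64(331.0)), (280, 295, np.float64(336.0)), (285, 309, np.float64(341.0)), (290, 285, np.float64(345.0)), (295, 219, np.float64(343.0)), (300, 285, np.float64(318.0)), (305, 55, np.float64(318.0)), (310, 96, np.float64(383.0)), (315, 713, np.float64(384.0)), (320, 1412, np.float64(384.0)), (325, 576, np.float64(383.0)), (330, 324, np.float64(359.0)), (335, 317, np.float64(359.0)), (340, 217, np.float64(358.0)), (345, 78, np.float64(357.0)), (350, 17, np.float64(354.0)), (355, 16, np.float64(95.0))]
```

View pics/lampz.png

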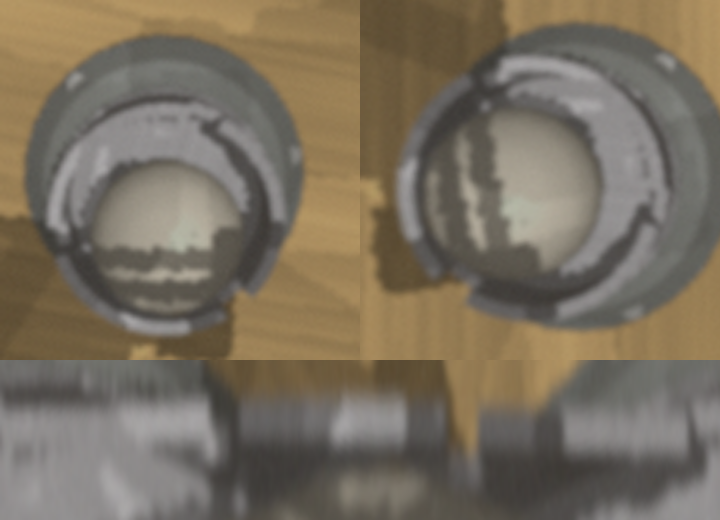

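```bash
python3 - <<'E'
from h import *
from scipy.optimize import least_squares
D=np.load("lampw.npz"); c=(D["K"],D["R"],D["t"]); P,u,v=cloud(c,D["d"])
P=P[P[:,2]<150]
r=np.hypot(P[:,0]-530,P[:,1]+183)
Q=P[(r<50)&(P[:,2]>94.5)&(r>34)]
f=lambda p:(lambda d:np.maximum(d-44.5,0)+np.maximum(39.5-d,0))(np.hypot(Q[:,0]-p[0],Q[:,1]-p[1]))
best=[]
for x in np.arange(523,537,.5):
    for y in np.arange(-190,-176,.5): best.append((f((x,y)).mean(),x,y))
best.sort(); print("rim",len(Q),best[:4])
Q2=P[(r<32)&(P[:,2]>112)]; s=least_squares(lambda p:np.linalg.norm(Q2-p,axis=1)-27.5,[530,-183,114],loss="soft_l1"); print("bulb",s.x.round(1))
# base edge in side/scene/wrist: points z 0..25 within
Q3=P[(P[:,2]>6)&(P[:,2]<24)&(r<85)]; print("base extents",np.percentile(Q3,[1,99],axis=0).round(1))
for n in("scene","side"):
    E=np.load(n+"0.npz"); S,_,_=cloud(cam(n),E["d"]); rs=np.hypot(S[:,0]-530,S[:,1]+183)
    q=S[(rs<32)&(S[:,2]>112)&(S[:,2]<150)]; s=least_squares(lambda p:np.linalg.norm(q-p,axis=1)-27.5,[530,-183,114],loss="soft_l1"); print(n,"bulb",s.x.round(1))
for ce in(best[0][1:],):
    ph=np.rad2deg(np.arctan2(P[:,1]-ce[1],P[:,0]-ce[0]))%360; rr=np.hypot(P[:,0]-ce[0],P[:,1]-ce[1])
    m=(rr>40)&(rr<44)&(P[:,2]>92)
    h=np.array([(m&((ph-k+180)%360-180>=0)&((ph-k+180)%360-180<2)).sum() for k in range(0,360,2)])
    print([(2*i,int(x)) for i,x in enumerate(h) if x<4])
E
```

```text
rim 706 [(np.float64(0.0042863610158408475), np.float64(528.5), np.float64(-184.5)), (np.float64(0.012744253257473082), np.float64(529.0), np.float64(-184.5)), (np.float64(0.016546107359739586), np.float64(528.5), np.float64(-185.0)), (np.float64(0.021390331854926208), np.float64(528.5), np.float64(-184.0))]
bulb [ 528.5 -184.5  113.3]
base extents [[ 491.1 -246.8   10.3]
 [ 591.6 -122.    21.8]]
scene bulb [ 529.9 -183.7  112.6]
side bulb [ 529.7 -182.6  111.5]
[(20, 3), (40, 3), (74, 2), (88, 3), (102, 3), (104, 0), (106, 0), (108, 0), (110, 0), (112, 0), (114, 0), (116, 0), (122, 3), (128, 3), (132, 3), (144, 3), (148, 3), (150, 3), (154, 3), (162, 3), (168, 3), (174, 3), (176, 3), (180, 3), (184, 3), (188, 3), (190, 3), (192, 3), (200, 3), (206, 3), (212, 3), (218, 3), (220, 3), (222, 3), (224, 0), (226, 0), (228, 0), (230, 0), (232, 0), (234, 0), (236, 0), (238, 2), (242, 3), (244, 3), (246, 2), (256, 3), (258, 3), (264, 3), (268, 3), (276, 3), (284, 3), (286, 3), (296, 3), (330, 3), (344, 0), (346, 0), (348, 0), (350, 0), (352, 0), (354, 0), (356, 0), (358, 1)]
```

Call:
send_rows:
  targets:
    - [[0,0,0,0.019,0.21,0,-1],[0,0,0,0.019,0.21,0,-1],[0,0,0,0.019,0.21,0,-1],[0,0,0,0.019,0.21,0,-1],[0,0,0,0.019,0.21,0,-1],[0,0,0,0.019,0.21,0,-1],[0,0,0,0.019,0.21,0,-0.3],[0,0,0,0.019,0.21,0,-0.3],[0,0,0,0.019,0.21,0,-0.3],[0,0,0,0,0,0,-0.3],[0,0,0,0,0,0,-0.3],[0,0,0,0,0,0,-0.3]]

```text
time_s: 4.6
ee_pos: [564.6, 197.4, 262.0]
ee_rot: [180.0, 0.0, 11.0]
force: [-0.6, 0.1, 0.8]
gripper_width: 59.4
gripper_force: 0.0
```

```bash
python3 w.py guardw guard handle lug_a; python3 - <<'E'
from h import *
D=np.load("guardw.npz"); c=(D["K"],D["R"],D["t"]); P,u,v=cloud(c,D["d"])
r=np.hypot(P[:,0]-564,P[:,1]-200)
Q=P[(r<45)&(P[:,2]>118)&(P[:,2]<140)]
T=Q[Q[:,2]>126]
for q in(Q,T):
    (cx,cy),(w,h),a=cv2.minAreaRect(q[:,:2].astype(np.float32)); print(len(q),cx,cy,w,h,a,q.mean(0),np.percentile(q[:,2],[2,50,98]))
    w,V=np.linalg.eigh(np.cov(q[:,:2].T)); print(np.rad2deg(np.arctan2(V[1,1],V[0,1])))
L=P[(r>42)&(r<60)&(P[:,2]>4)&(P[:,2]<22)]
ph=np.rad2deg(np.arctan2(L[:,1]-200,L[:,0]-564)); print(np.histogram(ph,bins=np.arange(-180,181,10)))
E
```

```text
4.6 [564.56355109 197.4243516  261.99196721] [1.79961451e+02 1.70096891e-02 1.10246370e+01] [-0.64747289  0.12138866  0.81357748]
guard 0.81 [323. 173.] [567.  192.2]
handle 0.69 [316. 195.] [563.  200.7]
lug_a 0.56 [294. 193.] [530.7 228.4]
526 563.79443359375 196.1597900390625 59.484336853027344 9.645502090454102 10.964094161987305 [565.75544461 196.80699636 128.7955334 ] [125.54999951 129.0061591  130.59104721]
-169.67425453069094
513 563.7944946289062 196.15634155273438 59.48252868652344 9.635971069335938 10.933408737182617 [565.07642792 196.68154596 128.97839434] [127.12268148 129.0343279  130.59381168]
-169.6830861826382
(array([ 0,  0,  0,  0,  0,  0,  1,  1,  0,  0,  0,  0,  0,  0,  0,  0,  0,
        0, 29,  5,  0,  0,  0,  0,  0,  0,  0,  0,  0,  0,  1,  3,  0,  0,
        0,  0]), array([-180, -170, -160, -150, -140, -130, -120, -110, -100,  -90,  -80,
        -70,  -60,  -50,  -40,  -30,  -20,  -10,    0,   10,   20,   30,
         40,   50,   60,   70,   80,   90,  100,  110,  120,  130,  140,
        150,  160,  170,  180]))
```

View pics/guardw.png

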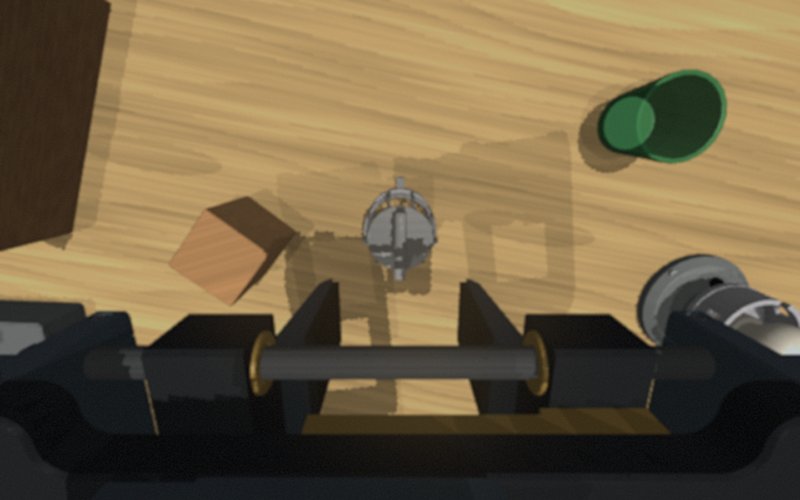

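Call:
send_rows:
  targets:
    - [[0,0,0,-0.004,-0.006,-0.2,-0.3],[0,0,0,0,0,-0.2,-0.3],[0,0,0,0,0,-0.2,-0.3],[0,0,0,0,0,-0.12,-0.3],[0,0,0,0,0,-0.065,-0.3],[0,0,0,0,0,0,-0.3],[0,0,0,0,0,0,1],[0,0,0,0,0,0,1],[0,0,0,0,0,0,1],[0,0,0,0,0,0,1],[0,0,0,0,0,0,1],[0,0,0,0,0,0,1]]
  grip_force: 30

```text
time_s: 6.0
ee_pos: [563.9, 197.5, 105.2]
ee_rot: [180.0, -0.0, 11.1]
force: [0.0, -0.1, -0.8]
gripper_width: 14.4
gripper_force: 0.0
```

Call:
send_rows:
  targets:
    - [[0,0,0,0,0,0,1],[0,0,0,0,0,0,1],[0,0,0,0,0,0,1],[0,0,0,0,0,0,1]]
  grip_force: 30

```text
time_s: 6.4
ee_pos: [563.8, 197.5, 105.0]
ee_rot: [180.0, -0.0, 11.1]
force: [-0.1, -1.0, 0.0]
gripper_width: 9.9
gripper_force: 30.0
```

Call:
send_rows:
  targets:
    - [[0,0,0,0,0,0.03,1],[0,0,0,0,0,0.1,1],[0,0,0,0,0,0.2,1],[0,0,0,0,0,0.2,1],[0,0,0,0,0,0.15,1],[0,0,0,0,0,0.1,1],[0,0,0,0,0,0,1],[0,0,0,0,0,0,1]]

```text
time_s: 7.2
ee_pos: [563.2, 197.2, 260.0]
ee_rot: [180.0, 0.1, 11.1]
force: [0.2, -0.0, -3.8]
gripper_width: 9.4
gripper_force: 30.0
```

```bash
python3 - <<'E'
from h import *
print(env.state())
E
python3 w.py lifted handle lug_a
```

```text
{'time_s': 7.2, 'qpos': array([ 1.82001687e+01,  1.89968938e+01,  8.19849550e+01, -5.14589807e-03,
        7.91154233e+01,  9.71111761e+01]), 'qvel': array([ 0.12467969,  1.05137976,  1.86778118, -0.00474212,  0.05347756,
        0.14447261]), 'effort': array([ 1.16684055e-02, -4.66529703e+01, -2.68284774e+01,  3.03016836e-02,
       -1.32772545e-01,  6.08656374e-04]), 'ee_pos': array([563.20263959, 197.24791124, 260.03062646]), 'ee_rot': array([1.79982945e+02, 9.58985012e-02, 1.10899543e+01]), 'force': array([ 0.21234605, -0.03047779, -3.7540434 ]), 'torque': array([-0.04418203,  0.02220744, -0.04378829]), 'gripper_force': 29.992096424102783, 'gripper_width': 9.38352453920644}
7.2 [563.20263959 197.24791124 260.03062646] [1.79982945e+02 9.58985012e-02 1.10899543e+01] [ 0.21234605 -0.03047779 -3.7540434 ]
handle 0.75 [317. 261.] [485.9 185. ]
lug_a 0.75 [318. 165.] [576.7 201.6]
lug_a 0.62 [283. 227.] [474.6 236.4]
lug_a 0.57 [358. 229.] [492.8 123.9]
```

View pics/lifted.png

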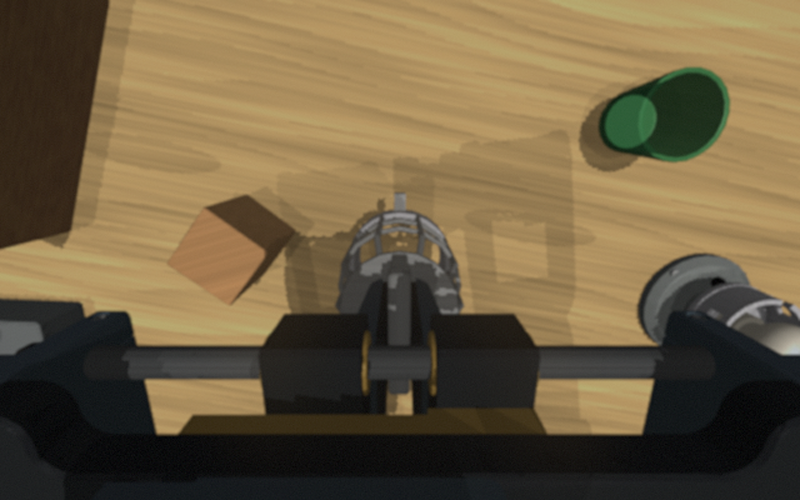

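Call:
send_rows:
  targets:
    - [[0,0,-0.015,-0.019,-0.16,0.01,1],[0,0,-0.015,-0.019,-0.212,0.01,1],[0,0,-0.015,-0.019,-0.212,0.01,1],[0,0,-0.015,-0.019,-0.212,0.01,1],[0,0,-0.015,-0.019,-0.212,0.01,1],[0,0,-0.015,-0.019,-0.212,0,1],[0,0,-0.015,-0.019,-0.212,0,1],[0,0,-0.015,-0.019,-0.212,0,1],[0,0,-0.015,-0.019,-0.16,0,1],[0,0,0,0,-0.1,0,1],[0,0,0,0,0,0,1],[0,0,0,0,0,0,1]]

```text
time_s: 8.55
ee_pos: [529.1, -183.2, 269.7]
ee_rot: [-179.9, 0.1, -1.1]
force: [0.1, -0.8, -4.0]
gripper_width: 9.8
gripper_force: 30.0
```

```bash
python3 - <<'E'
from h import *
D=np.load("lifted.npz"); c=(D["K"],D["R"],D["t"])
y=np.deg2rad(11.09)
for k in(0,1,2):
    a=y+k*2*np.pi/3; print("pred lug",k,proj(c,[563.2+42*np.cos(a),197.25+42*np.sin(a),165]).round(1))
for uv in([318,165],[283,227],[358,229]): 
    X=atz(c,uv,165); print(X.round(1), np.hypot(*(X[:2]-[563.2,197.25])).round(1), np.rad2deg(np.arctan2(X[1]-197.25,X[0]-563.2)).round(1))
st=env.state(); print(st["ee_pos"],st["ee_rot"],st["force"],st["torque"],st["gripper_width"])
# current view from fixed cams: alignment check of guard ring vs lamp
for n in("scene","side"):
    im,d=optics.grab_frame(n); cc=cam(n); np.savez(n+"1.npz",im=im,d=d)
    p=proj(cc,[529,-184,130]).astype(int); save(n+"1.png",cv2.resize(im[p[1]-60:p[1]+60,p[0]-60:p[0]+60],(400,400),interpolation=cv2.INTER_CUBIC))
    for r in optics.place_of(n,"guard")[:2]: print(n,"guard",r["conf"],r["at"],"pred",proj(cc,[*st["ee_pos"][:2],st["ee_pos"][2]-105]))
    for r in optics.place_of(n,"lug_a")[:3]: print(n,"lug",r["conf"],r["at"])
    for k in range(3):
        a=np.deg2rad(st["ee_rot"][2]+120*k); print("  pred",proj(cc,[st["ee_pos"][0]+42*np.cos(a),st["ee_pos"][1]+42*np.sin(a),st["ee_pos"][2]-95]).round(1))
a=cv2.imread("pics/scene1.png");b=cv2.imread("pics/side1.png");cv2.imwrite("pics/both1.png",np.hstack([a,b]))
E
```

```text
pred lug 0 [319.6 161.6]
pred lug 1 [281.6 227.1]
pred lug 2 [357.4 227.2]
[601.1 206.2 165. ] 38.9 13.2
[536.  227.6 165. ] 40.8 131.9
[547.9 156.5 165. ] 43.5 -110.6
[ 529.09033315 -183.21831072  269.72764565] [-1.79914990e+02  1.32483454e-01 -1.11891727e+00] [ 0.14033833 -0.84896319 -4.03060413] [-0.03899611  0.04705644 -0.01080649] 9.764155118306974
scene guard 0.7 [321.8, 133.9] pred [310.4985817  130.53019897]
scene guard 0.67 [311.5, 129.2] pred [310.4985817  130.53019897]
scene lug 0.9 [312.5, 119.2]
scene lug 0.76 [321.0, 135.6]
scene lug 0.67 [293.8, 131.1]
  pred [296.8 133. ]
  pred [323.  134.3]
  pred [311.5 117.3]
side guard 0.84 [344.1, 142.6] pred [344.27304967 142.80695962]
side guard 0.33 [333.1, 139.7] pred [344.27304967 142.80695962]
side lug 0.9 [331.2, 141.6]
side lug 0.76 [349.4, 147.2]
side lug 0.63 [352.7, 133.9]
  pred [329.8 139.2]
  pred [351.1 146.8]
  pred [352.2 133.8]
```

View pics/both1.png

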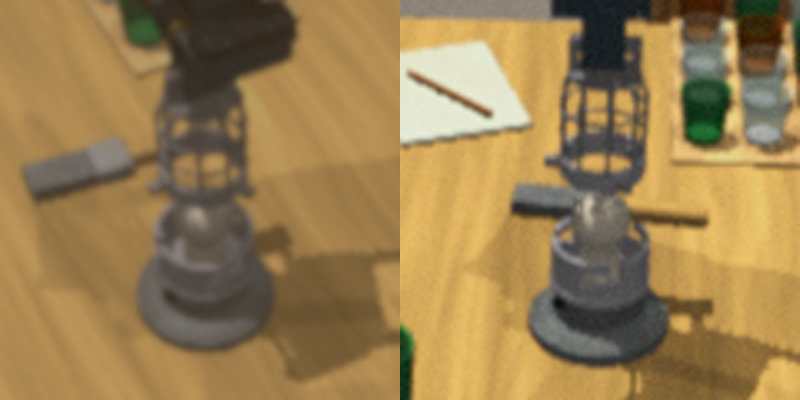

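Call:
send_rows:
  targets:
    - [[0,0,0,0,-0.004,-0.05,1],[0,0,0,0,0,-0.05,1],[0,0,0,0,0,-0.05,1],[0,0,0,0,0,-0.05,1],[0,0,0,0,0,-0.05,1],[0,0,0,0,0,-0.04,1],[0,0,0,0,0,-0.03,1],[0,0,0,0,0,0,1],[0,0,0,0,0,0,1]]

```text
time_s: 9.75
ee_pos: [529.8, -184.3, 207.1]
ee_rot: [180.0, -0.0, -1.1]
force: [0.2, 0.1, -2.8]
gripper_width: 9.3
gripper_force: 30.0
```

Call:
send_rows:
  targets:
    - [[0,0,0,0,0,-0.01,1],[0,0,0,0,0,-0.01,1],[0,0,0,0,0,-0.008,1],[0,0,0,0,0,0,1]]

```text
time_s: 10.15
ee_pos: [529.5, -184.1, 201.2]
ee_rot: [-180.0, 0.0, -1.1]
force: [0.5, 0.6, -2.7]
gripper_width: 9.7
gripper_force: 30.0
```

Call:
send_rows:
  targets:
    - [[0,0,0,0,0,-0.005,1],[0,0,0,0,0,-0.005,1],[0,0,0,0,0,-0.005,1],[0,0,0,0,0,-0.005,1],[0,0,0,0,0,0,1]]

```text
time_s: 10.65
ee_pos: [529.5, -184.1, 197.2]
ee_rot: [-180.0, 0.0, -1.1]
force: [-0.7, -0.4, -3.4]
gripper_width: 10.2
gripper_force: 30.0
```

Call:
send_rows:
  targets:
    - [[0,0,0,0,0,-0.005,1],[0,0,0,0,0,0,1],[0,0,0,0,0,0,1]]

```text
time_s: 10.95
ee_pos: [529.6, -184.2, 196.4]
ee_rot: [180.0, -0.0, -1.1]
force: [0.0, -0.9, -2.2]
gripper_width: 9.6
gripper_force: 30.0
```

Call:
send_rows:
  targets:
    - [[0,0,0,0,0,-0.005,1],[0,0,0,0,0,0,1],[0,0,0,0,0,0,1]]

```text
time_s: 11.25
ee_pos: [529.6, -184.1, 195.3]
ee_rot: [180.0, 0.0, -1.1]
force: [-0.3, 0.6, -2.7]
gripper_width: 9.8
gripper_force: 30.0
```

Call:
send_rows:
  targets:
    - [[0,0,0,0,0,-0.0025,1],[0,0,0,0,0,0,1],[0,0,0,0,0,0,1]]

```text
time_s: 11.55
ee_pos: [529.7, -184.2, 195.1]
ee_rot: [180.0, -0.0, -1.1]
force: [0.2, -0.2, -2.3]
gripper_width: 9.6
gripper_force: 30.0
```

Call:
send_rows:
  targets:
    - [[0,0,0,0,0,-0.0025,1],[0,0,0,0,0,0,1],[0,0,0,0,0,0,1]]

```text
time_s: 11.85
ee_pos: [529.8, -184.2, 195.0]
ee_rot: [180.0, -0.1, -1.1]
force: [-0.3, 0.6, 3.4]
gripper_width: 10.2
gripper_force: 30.0
```

Call:
send_rows:
  targets:
    - [[0,0,0,0,0,-0.0025,1],[0,0,0,0,0,0,1],[0,0,0,0,0,0,1]]

```text
time_s: 12.15
ee_pos: [529.9, -184.2, 195.0]
ee_rot: [180.0, -0.1, -1.1]
force: [-1.9, 1.4, 6.3]
gripper_width: 10.1
gripper_force: 30.0
```

Call:
send_rows:
  targets:
    - [[0,0,-0.011,0,0,0,1],[0,0,-0.011,0,0,0,1],[0,0,-0.011,0,0,0,1],[0,0,-0.011,0,0,0,1]]

```text
time_s: 12.55
ee_pos: [530.0, -184.2, 194.8]
ee_rot: [180.0, -0.1, -5.0]
force: [-0.3, 0.5, 4.7]
gripper_width: 9.7
gripper_force: 30.0
```

Call:
send_rows:
  targets:
    - [[0,0,-0.011,0,0,0,1],[0,0,-0.011,0,0,0,1],[0,0,0,0,0,0,1]]

```text
time_s: 12.85
ee_pos: [529.3, -184.3, 193.1]
ee_rot: [180.0, 0.1, -7.0]
force: [0.4, -0.9, -3.3]
gripper_width: 9.9
gripper_force: 30.0
```

Call:
send_rows:
  targets:
    - [[0,0,-0.011,0,0,0,1],[0,0,0,0,0,0,1]]

```text
time_s: 13.05
ee_pos: [529.1, -184.1, 192.8]
ee_rot: [-180.0, 0.1, -8.0]
force: [-0.5, 0.5, -3.9]
gripper_width: 10.0
gripper_force: 30.0
```

Call:
send_rows:
  targets:
    - [[0,0,-0.008,0,0,-0.005,1],[0,0,0,0,0,-0.01,1],[0,0,0,0,0,0,1]]

```text
time_s: 13.35
ee_pos: [529.3, -184.0, 190.3]
ee_rot: [-180.0, 0.1, -8.7]
force: [-0.4, 0.1, -3.2]
gripper_width: 9.6
gripper_force: 30.0
```

Call:
send_rows:
  targets:
    - [[0,0,0,0,0,-0.01,1],[0,0,0,0,0,-0.01,1],[0,0,0,0,0,0,1]]

```text
time_s: 13.65
ee_pos: [529.4, -184.1, 186.5]
ee_rot: [-180.0, 0.0, -8.7]
force: [-0.3, 0.1, -3.0]
gripper_width: 9.8
gripper_force: 30.0
```

Call:
send_rows:
  targets:
    - [[0,0,0,0,0,-0.01,1],[0,0,0,0,0,-0.01,1],[0,0,0,0,0,0,1]]

```text
time_s: 13.95
ee_pos: [529.5, -184.1, 182.5]
ee_rot: [-180.0, 0.0, -8.7]
force: [-0.7, 0.4, -2.9]
gripper_width: 9.9
gripper_force: 30.0
```

Call:
send_rows:
  targets:
    - [[0,0,0,0,0,-0.01,1],[0,0,0,0,0,-0.01,1],[0,0,0,0,0,0,1]]

```text
time_s: 14.25
ee_pos: [529.5, -184.1, 178.5]
ee_rot: [-180.0, 0.0, -8.7]
force: [-0.2, -0.7, -3.3]
gripper_width: 10.0
gripper_force: 30.0
```

Call:
send_rows:
  targets:
    - [[0,0,0,0,0,-0.005,1],[0,0,0,0,0,0,1],[0,0,0,0,0,0,1]]

```text
time_s: 14.55
ee_pos: [529.6, -184.2, 177.8]
ee_rot: [180.0, 0.0, -8.7]
force: [0.0, -0.5, -3.6]
gripper_width: 9.8
gripper_force: 30.0
```

Call:
send_rows:
  targets:
    - [[0,0,0,0,0,-0.005,1],[0,0,0,0,0,0,1],[0,0,0,0,0,0,1]]

```text
time_s: 14.85
ee_pos: [529.6, -184.2, 176.9]
ee_rot: [180.0, -0.0, -8.7]
force: [-0.1, -0.9, -2.8]
gripper_width: 10.1
gripper_force: 30.0
```

Call:
send_rows:
  targets:
    - [[0,0,0,0,0,-0.003,1],[0,0,0,0,0,0,1],[0,0,0,0,0,0,1]]

```text
time_s: 15.15
ee_pos: [529.6, -184.2, 176.3]
ee_rot: [180.0, -0.0, -8.7]
force: [0.0, -0.8, -3.0]
gripper_width: 9.5
gripper_force: 30.0
```

Call:
send_rows:
  targets:
    - [[0,0,0,0,0,-0.002,1],[0,0,0,0,0,0,1],[0,0,0,0,0,0,1]]

```text
time_s: 15.45
ee_pos: [529.7, -184.3, 176.1]
ee_rot: [180.0, -0.0, -8.7]
force: [-0.2, -0.0, -0.5]
gripper_width: 9.7
gripper_force: 30.0
```

Call:
send_rows:
  targets:
    - [[0,0,-0.015,0,0,0,1],[0,0,-0.015,0,0,0,1],[0,0,-0.015,0,0,0,1],[0,0,-0.015,0,0,0,1]]

```text
time_s: 15.85
ee_pos: [529.6, -184.2, 176.1]
ee_rot: [180.0, -0.0, -14.2]
force: [-1.0, -1.3, 0.8]
gripper_width: 9.5
gripper_force: 30.0
```

Call:
send_rows:
  targets:
    - [[0,0,-0.015,0,0,0,1],[0,0,-0.015,0,0,0,1],[0,0,-0.015,0,0,0,1],[0,0,-0.015,0,0,0,1],[0,0,-0.015,0,0,0,1],[0,0,-0.015,0,0,0,1]]

```text
time_s: 16.45
ee_pos: [529.4, -184.2, 176.1]
ee_rot: [180.0, 0.0, -22.3]
force: [-3.4, -0.0, 3.5]
gripper_width: 9.8
gripper_force: 30.0
```

```bash
python3 -c "
from h import *
s=env.state();print(s['ee_pos'],s['ee_rot'],s['force'],s['torque'])"
```

```text
[ 529.41973683 -184.16472856  176.06111536] [ 1.79983784e+02  1.68161107e-02 -2.23085037e+01] [-3.44964116 -0.01287098  3.50978908] [-0.04491648  0.62737435  0.20639543]
```

Call:
send_rows:
  targets:
    - [[0,0,-0.015,0,0,0.001,1],[0,0,-0.015,0,0,0,1],[0,0,-0.015,0,0,0,1],[0,0,-0.015,0,0,0,1],[0,0,-0.015,0,0,0,1],[0,0,-0.015,0,0,0,1]]

```text
time_s: 17.05
ee_pos: [529.5, -184.1, 176.1]
ee_rot: [180.0, 0.0, -30.4]
force: [-3.6, -0.2, 3.2]
gripper_width: 9.8
gripper_force: 30.0
```

Call:
send_rows:
  targets:
    - [[0,0,-0.015,0,0,0,1],[0,0,-0.015,0,0,0,1],[0,0,-0.015,0,0,0,1],[0,0,-0.015,0,0,0,1],[0,0,0,0,0,0,1]]

```text
time_s: 17.55
ee_pos: [529.6, -184.2, 176.1]
ee_rot: [180.0, 0.0, -35.8]
force: [-3.2, -1.1, 3.0]
gripper_width: 10.2
gripper_force: 30.0
```

```bash
python3 -c "
from h import *
s=env.state();print(s['ee_pos'],s['ee_rot'],s['force'],s['torque'])"
```

```text
[ 529.58695022 -184.20571095  176.09566678] [ 1.79990382e+02  4.78786620e-05 -3.57654877e+01] [-3.18569046 -1.05472695  3.01165731] [-0.07925307  0.90041918  0.14286355]
```

Call:
send_rows:
  targets:
    - [[0,0,-0.012,0,0,0,1],[0,0,-0.012,0,0,0,1],[0,0,-0.012,0,0,0,1],[0,0,-0.012,0,0,0,1]]

```text
time_s: 17.95
ee_pos: [529.5, -184.2, 176.0]
ee_rot: [180.0, 0.0, -40.1]
force: [-2.7, -0.2, 2.8]
gripper_width: 9.6
gripper_force: 30.0
```

Call:
send_rows:
  targets:
    - [[0,0,-0.012,0,0,0,1],[0,0,0,0,0,0,1]]

```text
time_s: 18.15
ee_pos: [529.6, -184.2, 176.0]
ee_rot: [180.0, 0.0, -41.2]
force: [-3.7, -0.6, 2.0]
gripper_width: 9.8
gripper_force: 30.0
```

Call:
send_rows:
  targets:
    - [[0,0,-0.012,0,0,0,1],[0,0,0,0,0,0,1]]

```text
time_s: 18.35
ee_pos: [529.6, -184.2, 175.8]
ee_rot: [180.0, 0.0, -42.2]
force: [-3.2, -0.5, 0.9]
gripper_width: 9.8
gripper_force: 30.0
```

Call:
send_rows:
  targets:
    - [[0,0,-0.012,0,0,0,1],[0,0,0,0,0,0,1]]

```text
time_s: 18.55
ee_pos: [529.6, -184.2, 175.6]
ee_rot: [180.0, 0.0, -43.3]
force: [-2.4, -1.3, -1.0]
gripper_width: 9.9
gripper_force: 30.0
```

Call:
send_rows:
  targets:
    - [[0,0,-0.01,0,0,-0.004,1],[0,0,0,0,0,-0.004,1],[0,0,0,0,0,0,1]]

```text
time_s: 18.85
ee_pos: [529.8, -184.3, 174.2]
ee_rot: [180.0, -0.0, -44.2]
force: [-1.5, -1.6, -3.3]
gripper_width: 9.6
gripper_force: 30.0
```

Call:
send_rows:
  targets:
    - [[0,0,0,0,0,-0.004,1],[0,0,0,0,0,-0.004,1],[0,0,0,0,0,0,1]]

```text
time_s: 19.15
ee_pos: [529.8, -184.3, 172.8]
ee_rot: [180.0, -0.0, -44.2]
force: [-0.9, -2.6, -2.4]
gripper_width: 9.6
gripper_force: 30.0
```

```bash
python3 -c "
from h import *
s=env.state();print(s['ee_pos'],s['ee_rot'],s['force'],s['torque'])"
```

```text
[ 529.75193641 -184.27846335  172.80971618] [ 1.79999461e+02 -2.26352419e-02 -4.41736812e+01] [-0.901442   -2.56793659 -2.38109848] [-0.41773757  0.39707612  0.0146649 ]
```

Dropping freely; the notch floor is expected at TCP z ≈ 171.

Call:
send_rows:
  targets:
    - [[0,0,0,0,0,-0.004,1],[0,0,0,0,0,0,1],[0,0,0,0,0,0,1]]

```text
time_s: 19.45
ee_pos: [529.7, -184.3, 172.0]
ee_rot: [180.0, -0.0, -44.2]
force: [-1.8, -2.2, -1.8]
gripper_width: 9.7
gripper_force: 30.0
```

Call:
send_rows:
  targets:
    - [[0,0,0,0,0,-0.004,1],[0,0,0,0,0,0,1],[0,0,0,0,0,0,1]]

```text
time_s: 19.75
ee_pos: [529.7, -184.3, 171.4]
ee_rot: [180.0, -0.0, -44.2]
force: [-1.8, -2.7, -0.6]
gripper_width: 10.1
gripper_force: 30.0
```

Call:
send_rows:
  targets:
    - [[0,0,0,0,0,-0.003,1],[0,0,0,0,0,0,1],[0,0,0,0,0,0,1]]

```text
time_s: 20.05
ee_pos: [529.7, -184.4, 171.2]
ee_rot: [180.0, -0.0, -44.2]
force: [-3.2, -2.8, 3.6]
gripper_width: 9.8
gripper_force: 30.0
```

Call:
send_rows:
  targets:
    - [[0,0,0,0,0,0.008,1],[0,0,0,0,0,0.008,1],[0,0,0,0,0,0.008,1],[0,0,0,0,0,0.008,1],[0,0,0,0,0,0,1],[0,0,0,0,0,0,1]]

```text
time_s: 20.65
ee_pos: [529.5, -184.0, 177.0]
ee_rot: [180.0, 0.0, -44.2]
force: [-0.5, -3.2, -4.6]
gripper_width: 10.1
gripper_force: 30.0
```

Call:
send_rows:
  targets:
    - [[0,0,0,0,0,0.006,1],[0,0,0,0,0,0,1],[0,0,0,0,0,0,1]]

```text
time_s: 20.95
ee_pos: [529.5, -184.1, 178.3]
ee_rot: [180.0, 0.0, -44.2]
force: [-0.6, -2.2, -4.7]
gripper_width: 10.1
gripper_force: 30.0
```

Call:
send_rows:
  targets:
    - [[0,0,0,0,0,0.004,1],[0,0,0,0,0,0,1],[0,0,0,0,0,0,1]]

```text
time_s: 21.25
ee_pos: [529.3, -184.2, 178.6]
ee_rot: [180.0, 0.0, -44.2]
force: [-0.7, -2.0, -8.8]
gripper_width: 10.1
gripper_force: 30.0
```

Call:
send_rows:
  targets:
    - [[0,0,0,0,0,0.002,1],[0,0,0,0,0,0,1],[0,0,0,0,0,0,1]]

```text
time_s: 21.55
ee_pos: [529.3, -184.2, 178.6]
ee_rot: [180.0, 0.1, -44.2]
force: [-0.2, -3.5, -14.2]
gripper_width: 9.7
gripper_force: 30.0
```

Call:
send_rows:
  targets:
    - [[0,0,0,0,0,-0.008,1],[0,0,0,0,0,-0.008,1],[0,0,0,0,0,-0.008,1],[0,0,0,0,0,-0.008,1],[0,0,0,0,0,-0.005,1],[0,0,0,0,0,0,1],[0,0,0,0,0,0,1]]

```text
time_s: 22.25
ee_pos: [529.9, -184.3, 172.3]
ee_rot: [-180.0, -0.0, -44.2]
force: [-2.2, -1.0, -0.5]
gripper_width: 9.9
gripper_force: 30.0
```

Call:
send_rows:
  targets:
    - [[0,0,0,0,0,-0.004,1],[0,0,0,0,0,0,1],[0,0,0,0,0,0,1]]

```text
time_s: 22.55
ee_pos: [529.8, -184.3, 171.4]
ee_rot: [-180.0, -0.0, -44.2]
force: [-2.2, -2.3, -0.3]
gripper_width: 9.6
gripper_force: 30.0
```

Call:
send_rows:
  targets:
    - [[0,0,0,0,0,-0.003,1],[0,0,0,0,0,0,1],[0,0,0,0,0,0,1]]

```text
time_s: 22.85
ee_pos: [529.8, -184.4, 171.3]
ee_rot: [-180.0, -0.1, -44.2]
force: [-2.5, -3.1, 4.0]
gripper_width: 9.6
gripper_force: 30.0
```

Call:
send_rows:
  targets:
    - [[0,0,0,0,0,0,0.6],[0,0,0,0,0,0,0.4],[0,0,0,0,0,0,0.2],[0,0,0,0,0,0,0],[0,0,0,0,0,0,0],[0,0,0,0,0,0,0]]

```text
time_s: 23.45
ee_pos: [529.7, -184.1, 170.6]
ee_rot: [-180.0, 0.0, -44.2]
force: [0.1, -0.1, 0.1]
gripper_width: 45.2
gripper_force: 0.0
```

Call:
send_rows:
  targets:
    - [[0,0,0,0,0,0.02,0],[0,0,0,0,0,0.05,0],[0,0,0,0,0,0.1,0],[0,0,0,0,0,0.15,0],[0,0,0,0,0,0.15,0],[0,0,0,0,0,0.15,0],[0,0,0,0,0,0.15,0],[0,0,0,0,0,0,0],[0,0,0,0,0,0,0]]

```text
time_s: 24.35
ee_pos: [529.7, -184.2, 325.8]
ee_rot: [-180.0, -0.1, -44.2]
force: [0.8, -0.3, -0.9]
gripper_width: 45.5
gripper_force: 0.0
```

```bash
python3 w.py final handle lug_a; python3 - <<'E'
from h import *
D=np.load("final.npz"); c=(D["K"],D["R"],D["t"]); P,u,v=cloud(c,D["d"])
r=np.hypot(P[:,0]-529,P[:,1]+184); Q=P[(r<45)&(P[:,2]>185)&(P[:,2]<205)]
print(len(Q),cv2.minAreaRect(Q[:,:2].astype(np.float32)),np.percentile(Q[:,2],[50,98]))
E
```

```text
24.35 [ 529.73064187 -184.21299688  325.82380584] [-1.79952493e+02 -1.14230370e-01 -4.41698518e+01] [ 0.77078156 -0.28258584 -0.86735397]
handle 0.71 [320. 196.] [ 515.6 -171.6]
lug_a 0.89 [344. 190.] [ 474.3 -188. ]
lug_a 0.79 [320. 148.] [ 552.3 -206.6]
lug_a 0.61 [296. 191.] [ 529.1 -127.3]
546 ((528.55419921875, -184.37408447265625), (9.774948120117188, 59.6614990234375), 45.80387878417969) [194.99930193 196.38797959]
```

View pics/final.png

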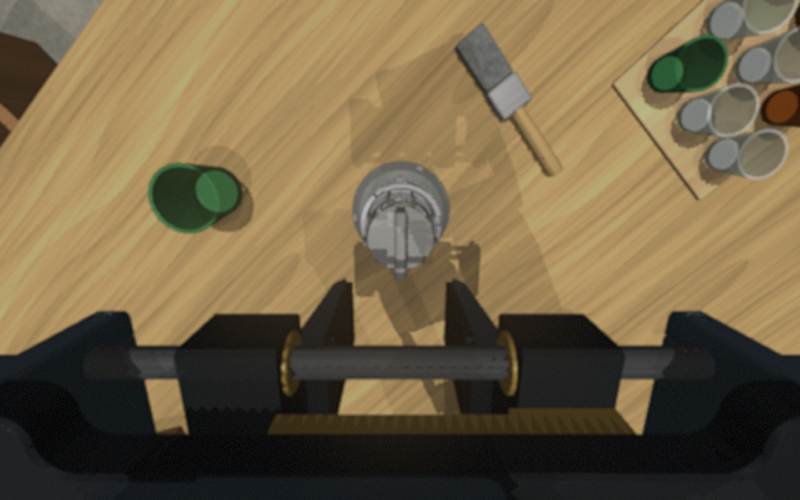

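The picture shows the guard seated on the lamp at (400, 235), with the handle top at 195–196 mm (66 + 130 expected). The gripper is clear of it, and the tumbler and brush look undisturbed.

```bash
python3 -c "
from workcell import env
print(env.job_done())"
```

```text
the job is handed in; nothing more can be done
None
```

The guard is locked in all three notches; the hooks held an upward tug of about 10 N, and it settled back and was released at 24 s, with no wrist force above about 15 N in any reading.

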